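# Hold the jar clamp open at the clip

### The job

I am about to put a jar into the spring-loaded jar clamp and need its sliding jaw held open. Take the thin glass salt shaker out of the jaw's way with a light grip and stand it inside the rim of the bamboo tray; then pull the jaw out by its bar handle until its pointer is level with the upright fin of the clip on the clamp's edge, and finish while holding it there: do not let go. Leave the cookie jar, dropper bottle and mug where they stand.

Things in the scene. Friction and masses are not known exactly. Their poses are not given: they have to be found in the camera images.
- jar_clamp: jar clamp, fixed: white bed 320 mm long (its x), 120 mm wide, top 14 mm above the island; grey V-jaw 80 mm high fixed at its +x end, away from the robot; guide rods at y = -46 and +46 mm (tops 26 mm up) end in blocks 30 mm high at x = -150 mm. Origin: bed's centre, at island height; x runs from the sprung jaw's handle to the fixed jaw, z up.
- jaw: sliding jaw on the bed. Pull it along the clamp's -x (towards the robot), at most 95 mm; a spring pulls it back (3.6 N at rest, 0.6 N more per 10 mm). Sled 110 mm wide, 35 mm high, its front 15 mm before the handle bar; jaw plate 80 mm high, near face 66 mm behind the bar. Axes as the clamp's; shut, its origin is at the clamp's origin.
- jaw_handle (a point): middle of the jaw's bar handle: round steel bar 12 mm thick along the clamp's y, axis 90 mm above the island, 56 mm clear between its two posts, about 50 mm free under it. Pinch it from above, fingers before and behind the bar, or hook it from behind. Shut, it is at x = -30, y = 0 mm in the clamp's frame.
- jaw_pointer (a point): tip of the jaw's pointer, a black tab 5 mm wide that sticks out sideways from the right (-y) side of the sled; 32 mm above the island; shut, at x = -32, y = -67 mm in the clamp's frame.
- mark_clip: dark steel clip 20 mm wide on the right (-y) edge of the bed, fixed, somewhere 45 to 70 mm before (at lower clamp x than) the shut jaw's pointer. Its upright fin, 5 mm thick, 40 mm high, is the mark. Origin: in the fin's middle plane, at island height; axes as the clamp's. The jaw is at the mark when the pointer's tip has x = 0 in this frame.
- salt_shaker: thin glass salt shaker with a grey top, round, 44 mm in diameter up to 74 mm, 34 mm above that, 90 mm high, 70 to 150 g; stands on the bed in front of the sliding jaw, in its way. Fragile: grip it with under 40 N a finger (contact forces on it, added up, must stay under 100 N). Origin: centre of its underside, z up.
- bamboo_tray: small square bamboo tray, 147 by 155 mm, loose on the island, on one side of the clamp or the other; its floor is 6 mm and its rim 12 mm above its underside; the flat inside the rim is 106 mm (x) by 116 mm (y). Origin: centre of its underside, z up.
- cookie_jar: glass jar of cookies with a lid, 81 mm in diameter, 163 mm high, on the other side of the clamp from the tray; bystander. Origin: centre of its underside.
- vanilla_bottle: small brown dropper bottle, 33 mm wide, 102 mm high, to the left and behind; bystander. Origin: centre of its underside.
- island_mug: two-tone mug, 90 mm wide, 105 mm high, to the right and behind; bystander. Origin: about the middle of its underside.
Mind the look-alikes: they are no part of the job. Leave any blue look-alike of the salt_shaker alone. Of the things that look like the mark_clip, take the one that is nearest to the robot's base at the start.

How it is judged (in metres and radians):
On the way:
1. the salt shaker stands upright inside the tray's rim and is let go (horizontal distance between salt_shaker and bamboo_tray below 0.05 m and z of salt_shaker in the frame of bamboo_tray below 0.01 m and angle between salt_shaker's own z axis and vertical below 0.12 rad and linear speed of salt_shaker below 0.02 m/s and contact force between the fingers and salt_shaker below 0.1 N), for 0.2 s.
At the end, for the whole second after the job is handed in: The fingers hold the sliding jaw still (over 2 N of contact, under 10 mm/s) with its pointer within 8 mm of the clip's fin along the clamp, and the salt shaker stands upright (within 0.12 rad) on the tray's floor inside the rim (x of jaw_pointer in the frame of mark_clip between -0.008 and 0.008 m and linear speed of jaw below 0.01 m/s and contact force between the fingers and jaw above 2 N and horizontal distance between salt_shaker and bamboo_tray below 0.05 m and z of salt_shaker in the frame of bamboo_tray below 0.01 m and angle between salt_shaker's own z axis and vertical below 0.12 rad); the arm keeps its last pose, push and grip.
It fails at once if the glass salt shaker is squeezed, pushed or dropped hard (over 100 N of contact in all) (contact force between salt_shaker and anything else above 100 N).
It fails at once if the salt shaker is tipped over (more than 0.8 rad) (angle between salt_shaker's own z axis and vertical above 0.8 rad).
It fails at once if a bystander is moved by more than 30 mm (distance of any of cookie_jar, vanilla_bottle, island_mug from where it was at the start of the episode above 0.03 m).
It also fails if it takes over 45 s, if anything falls off the work surface, if the arm or the gripper's body presses on something with over 40 N, if the wrist force passes 120 N, or if a joint passes its speed limit or range.

### The arm

A 7-joint arm with a two-finger parallel gripper is mounted at the origin on a cart in front of the work surface, level with it; the furniture and walls round the work are solid. World frame = base frame: x ahead of the robot, y to its left, z up, the work surface at z = 0. Lengths are in mm, angles in rad, forces in N, time in s.
With the tool pointing down it reaches from about 400 to 875 mm from the base axis. Payload 4.4 kg.
Tool frame: the origin (TCP) lies at the centre of the arm's flange, where the gripper is bolted on; the fingertips stand 173 mm ahead of it and the grasp point (between the pads) lies 155 mm ahead of it; z points along the fingers, y is the direction in which the jaws open and shut (so a half turn about z gives the same grasp; the last joint's range is limited). The gripper opens to 85 mm and grips with 20 to 120 N. Pads are 22 mm wide; open, the fingers measure 114 mm over their backs; the gripper's body (76 mm by 85 mm) begins 54 mm behind the grasp point. The pads swing forward as they close: fully open they stand 13 mm farther back than shut.
Start: joints at [1.279, 0.628, 0.038, 1.517, -0.027, 0.996, -0.02], TCP at [145.547, -633.507, 404.713] pointing down, gripper open.
Joint ranges: [-3.06, 3.06], [-0.37, 2.12], [-1.25, 1.32], [0.18, 2.47], [-1.1, 4.24], [0.23, 1.98], [-2.94, 2.94]. Speed limits (rad/s): [2.57, 2.57, 3.14, 3.14, 3.14, 3.14, 3.14].

### API

Orientations are given as [roll, pitch, yaw] about the fixed x, y, z axes, in that order (R = Rz(yaw) Ry(pitch) Rx(roll)).
In Python, from cell import * gives the robot as it stands. The module is installed in compiled form; this text tells all that it offers.
- The arm moves only by the shell command python3 -m jog 'ROWS'. ROWS is JSON, one flat list of numbers, 5 for each row, row after row: the shift along the tool's x, y, z in mm, then the turn about the tool's z in degrees, then the finger opening in mm, from 0 to 85.4. A call has 1 to 20 rows; each row is the pose to reach, as a shift and turn from the pose commanded when the call began, along the tool's axes at that moment; what a row does not reach only later rows make up. A row lasts 1/12 s, in which the tool goes at most 41.7 mm and 7.16 degrees, less where a joint would pass 70% of its speed; a pose out of reach is approached as far as the arm can. A call with a gripper value outside its range is refused whole. The fingers move at their own pace and stop on an object; the grip force is fixed at half the most. Time passes only in rows, so rows that repeat a pose let the fingers close. It gives the time, the measured TCP pose, the force and the opening at its end, in the units of the state.
- read_state(): the state, without advancing time (a new reading comes with each control period).
- get_image(name): name is "side" or "top" or "wrist"; returns (picture, depth): 480x640x3 uint8, blue, green, red; 480x640 float32, mm along the optical axis (not along the pixel's ray), 0 where there is no reading.
- camera_params(name): a dict with "K" (3x3 intrinsics, pixels), "T" (4x4, takes a point from camera to world coordinates). Camera axes: x right, y up, looking along -z (the intrinsics and any distortion apply to the point x, -y, -z); pixel columns grow to the right and rows downward; lengths in mm; the calibration is good to about 2 mm. A picture is of the moment at which its call begins: read the wrist's pose just before it. camera_params takes no time and is no camera call; for the wrist camera it gives the pose at the moment of the call.
- finish_job(): hands the job in, once; it reports no verdict.
The state is a dict: "clock": time; "qpos": joint angles; "qd": joint speeds; "tau": joint torques, N m; "eef_pos": TCP position; "tool_rot": TCP orientation; "force": force on the tool from outside, world axes, zero at the start; "torque": the same for the moment, N m; "width": finger opening in mm.
Only numpy, scipy, OpenCV 4.12 (cv2) and the standard library are available. Lean on these libraries where they do the work, as an engineer would, in place of code of your own. Each camera call takes 0.05 s, during which the arm holds its last target.

## Working session

There is one attempt and no reset: what is moved stays moved. The work goes in short steps, Python scripts to look and compute and a shell command to move; the robot and the scene stay as the last step left them, time stands still between calls to the robot, and variables do not carry over. Pictures are saved under pics/ and viewed, and the job is handed in when it is done.

```bash
mkdir -p pics
cat > h.py <<'E'
import numpy as np, cv2
from cell import *
def snap(n,tag):
    s=read_state();p=camera_params(n);im,d=get_image(n)
    cv2.imwrite(f'pics/{tag}.png',im);np.savez(f'{tag}.npz',im=im,d=d,K=p['K'],T=p['T'],eef=s['eef_pos'])
    return im,d,p
class V:
    def __init__(s,tag):
        z=np.load(tag+'.npz');s.im=z['im'];s.d=z['d'];s.K=z['K'];s.T=z['T']
    def ray(s,u,v):
        k=np.linalg.inv(s.K)@[u,v,1.];c=np.array([k[0],-k[1],-1.]);return s.T[:3,3],s.T[:3,:3]@c
    def plane(s,u,v,z):
        o,r=s.ray(u,v);return o+r*(z-o[2])/r[2]
    def dep(s,u,v):
        o,r=s.ray(u,v);return o+r*s.d[int(v),int(u)]
    def proj(s,P):
        c=s.T[:3,:3].T@(np.array(P)-s.T[:3,3]);q=s.K@[c[0],-c[1],-c[2]];return q[:2]/q[2]
    def cloud(s):
        v,u=np.mgrid[:480,:640];k=np.stack([u,v,np.ones_like(u)],-1)@np.linalg.inv(s.K).T
        c=np.stack([k[...,0],-k[...,1],-np.ones_like(k[...,0])],-1)*s.d[...,None]
        return c@s.T[:3,:3].T+s.T[:3,3]
E
python3 - <<'E'
from h import *
for n in('side','top'):
    im,d,p=snap(n,n+'0');print(n,p['K'].round(1).tolist(),p['T'].round(3).tolist(),(d>0).mean(),{k:v for k,v in p.items() if k not in'KT'})
s=read_state();print({k:np.round(v,3).tolist() for k,v in s.items()})
E
```

```text
side [[595.5, 0.0, 323.4], [0.0, 595.5, 239.8], [0.0, 0.0, 1.0]] [[0.997, 0.031, -0.067, 431.715], [-0.073, 0.389, -0.918, -1263.699], [-0.002, 0.921, 0.39, 640.007], [0.0, 0.0, 0.0, 1.0]] 0.995673828125 {}
top [[454.2, 0.0, 321.3], [0.0, 454.2, 240.8], [0.0, 0.0, 1.0]] [[-0.024, 0.997, -0.075, 489.242], [-1.0, -0.025, -0.015, 1.522], [-0.017, 0.075, 0.997, 959.696], [0.0, 0.0, 0.0, 1.0]] 0.9959733072916667 {}
{'clock': 0.1, 'qpos': [1.279, 0.629, 0.038, 1.518, -0.027, 0.996, -0.02], 'qd': [-0.0, -0.002, -0.0, -0.003, -0.001, -0.0, 0.0], 'tau': [0.003, -56.454, 1.231, -19.397, 0.012, 0.005, -0.0], 'eef_pos': [145.504, -633.243, 403.876], 'tool_rot': [-3.14, 0.0, 0.226], 'force': [0.358, -0.855, -0.546], 'torque': [0.069, -0.023, -0.027], 'width': 85.218}
```

View pics/top0.png

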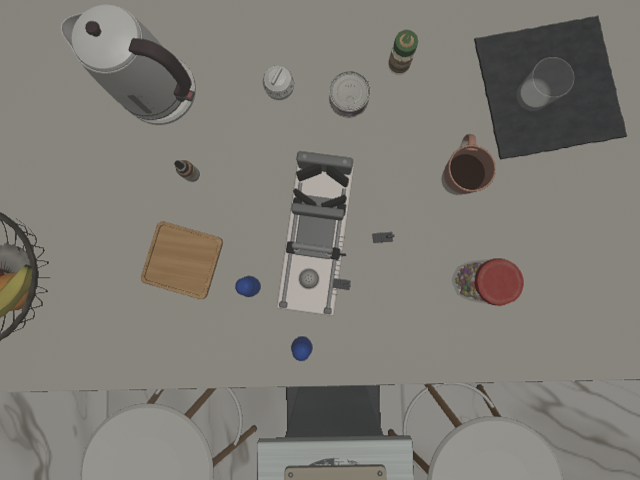

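View pics/side0.png

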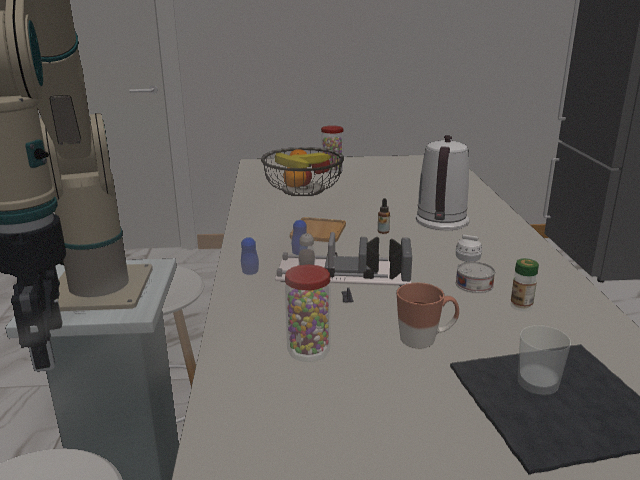

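Top view: clamp runs from (308,310) to (325,160); grey shaker at (309,279); clip on the bed's edge (342,284), a loose look-alike at (383,237); tray at (183,260); blue look-alikes at (248,287) and (302,348). The cookie jar is on the right at (490,282).

Run:
```python
from h import *
im=cv2.imread('pics/top0.png');c=im[140:360,140:410];cv2.imwrite('pics/top0z.png',cv2.resize(cv2.convertScaleAbs(c,alpha=1.6),None,fx=2.7,fy=2.7,interpolation=cv2.INTER_CUBIC))
v=V('top0');C=v.cloud()
for n,u,w in[('shaker',309,279),('clip',342,284),('decoy',383,237),('handle',313,248),('bedL',290,290),('traymid',183,260),('ptr',343,254),('isl',240,200),('blue1',247,287),('blue2',302,348)]:
    print(n,C[w,u].round(1))
# tray mask
hsv=cv2.cvtColor(im,cv2.COLOR_BGR2HSV)
m=((hsv[...,0]>8)&(hsv[...,0]<20)&(hsv[...,1]>90)).astype(np.uint8);m[:,:135]=0;m[:,240:]=0;m[310:]=0;m[:210]=0
cs,_=cv2.findContours(m,0,1);k=max(cs,key=cv2.contourArea);r=cv2.minAreaRect(k);print(r)
b=cv2.boxPoints(r);P=np.array([v.plane(*q,12) for q in b]);print(P.round(1),P.mean(0),np.linalg.norm(P-np.roll(P,1,0),axis=1))
# white bed
m=((hsv[...,1]<22)&(hsv[...,2]>150)).astype(np.uint8);m[:,:270]=0;m[:,360:]=0;m[:145]=0;m[325:]=0
P=C[m>0];P=P[abs(P[:,2]-14)<8];print(len(P),hsv[290,290],hsv[200,240]);r=cv2.minAreaRect(P[:,:2].astype(np.float32));print(r)
```

```text
shaker [482.6  39.  103.5]
clip [470.1 -25.2  16. ]
decoy [ 565.4 -113.    16.4]
handle [541.3  30.4  96. ]
bedL [460.1  82.9  12.9]
traymid [528.1 308.2   6.4]
ptr [531.2 -28.4  34.6]
isl [654.  187.8  -1.1]
blue1 [470.1 158.3  90.8]
blue2 [352.7  55.8  87.7]
((181.14060974121094, 259.83795166015625), (67.93263244628906, 63.813350677490234), 16.50436019897461)
[[486.6 397.9  12. ]
 [614.5 360.2  12. ]
 [570.2 222.4  12. ]
 [443.4 261.2  12. ]] [528.6568329  310.42723337  12.        ] [143.37239325 133.3737834  144.75440062 132.60679413]
3314 [ 16  19 177] [ 22  21 136]
((571.627197265625, 28.048023223876953), (117.83248901367188, 315.02679443359375), 80.6913070678711)
```

View pics/top0z.png

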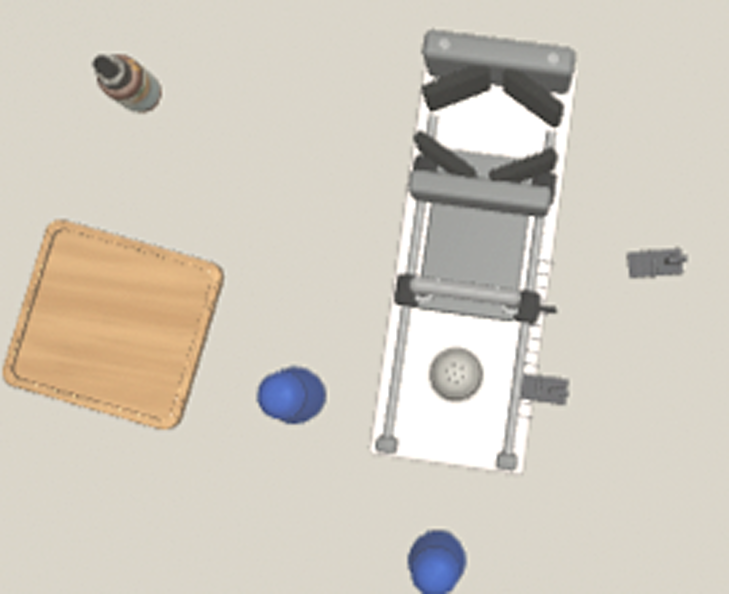

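```bash
cat >> h.py <<'E'
from scipy.spatial.transform import Rotation as Rn
def shift(*targets,yaw=None):
    s=read_state();R=Rn.from_euler('xyz',s['tool_rot']).as_matrix();p=np.array(s['eef_pos'])
    for t in targets: print('shift',(R.T@(np.array(t)-p)).round(1))
    if yaw is not None: print('turn',round(-np.degrees(yaw-s['tool_rot'][2]),1))
    print('pose',p.round(1),np.round(s['tool_rot'],3),'t',s['clock'],'w',s['width'],'F',np.round(s['force'],1))
CY=np.radians(-9.3)
E
python3 - <<'E'
from h import *
shift([430,-330,400],[440,46,380],yaw=CY)
# tray edge / clamp refinement and fin
v=V('top0');C=v.cloud();P=C[272:296,325:360].reshape(-1,3)
print(P[P[:,2]>28].round(0).tolist()[:40])
E
```

```text
shift [ 345.2 -231.8    4.3]
shift [ 439.1 -596.    24.9]
turn 22.2
pose [ 145.5 -633.2  403.9] [-3.14   0.     0.226] t 0.1 w 85.2182039877494 F [ 0.4 -0.9 -0.5]
[[489.0, -3.0, 29.0], [489.0, 2.0, 960.0], [483.0, -3.0, 29.0], [489.0, 2.0, 960.0], [481.0, -5.0, 30.0], [475.0, -3.0, 28.0], [473.0, -29.0, 43.0], [472.0, -31.0, 41.0], [472.0, -33.0, 35.0], [471.0, -0.0, 28.0], [470.0, -29.0, 40.0], [470.0, -31.0, 39.0], [470.0, -33.0, 40.0], [470.0, -34.0, 43.0], [470.0, -37.0, 42.0], [470.0, -38.0, 45.0], [470.0, -40.0, 43.0], [469.0, -2.0, 30.0], [468.0, -28.0, 40.0], [468.0, -30.0, 43.0], [468.0, -33.0, 39.0], [468.0, -34.0, 41.0], [468.0, -36.0, 43.0], [468.0, -39.0, 39.0], [468.0, -41.0, 39.0], [489.0, 2.0, 960.0], [461.0, 2.0, 28.0], [457.0, -0.0, 28.0], [457.0, -2.0, 29.0], [455.0, 0.0, 28.0], [451.0, 2.0, 30.0], [489.0, 2.0, 960.0], [449.0, 2.0, 29.0]]
```

```bash
python3 -m jog '[345,-232,0,10,85, 345,-232,0,22,85, 345,-232,0,22,85, 345,-232,0,22,85, 345,-232,0,22,85, 345,-232,0,22,85, 345,-232,0,22,85, 345,-232,0,22,85, 345,-232,0,22,85, 345,-232,0,22,85, 439,-596,25,22,85, 439,-596,25,22,85, 439,-596,25,22,85, 439,-596,25,22,85, 439,-596,25,22,85, 439,-596,25,22,85, 439,-596,25,22,85, 439,-596,25,22,85, 439,-596,25,22,85, 439,-596,25,22,85]'
python3 - <<'E'
from h import *
snap('wrist','w1');shift([440,46,380],yaw=CY)
E
```

```text
clock: 1.77
eef_pos: [439.6, 54.0, 379.2]
tool_rot: [-3.137, 0.001, -0.145]
force: [0.6, 0.3, 0.6]
width: 84.5
shift [ 0.9  4.6 -0.7]
turn 0.8
pose [439.7  50.6 379.3] [-3.14e+00  1.00e-03 -1.48e-01] t 1.8167 w 84.9157378318957 F [-0.4  0.2  0.3]
```

View pics/w1.png

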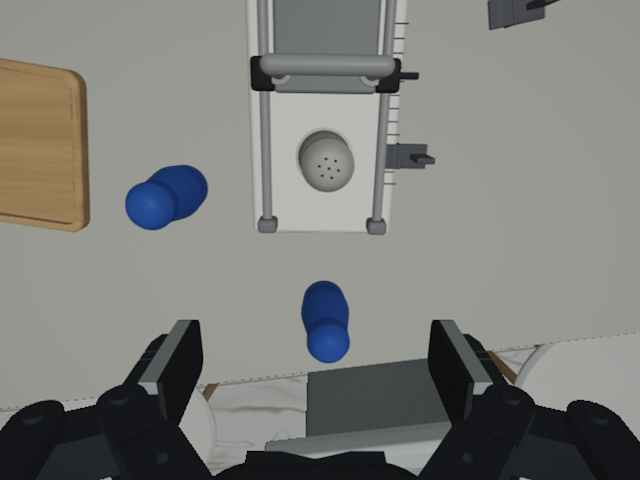

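Wrist view: shaker top centre about (327,165), bed front corners (256,232)/(386,233), pointer tip (418,76), clip fin (424,158), bar (327,65). The arm was still settling, so I retake it at rest.

Run:
```python
from h import *
snap('wrist','w2')
v=V('w2');im=v.im;C=v.cloud();s=read_state();print(np.round(s['eef_pos'],1),np.round(s['tool_rot'],3))
cv2.imwrite('pics/w2z.png',cv2.resize(cv2.convertScaleAbs(im[30:270,220:490],alpha=1.5),None,fx=2.5,fy=2.5,interpolation=cv2.INTER_CUBIC))
hsv=cv2.cvtColor(im,cv2.COLOR_BGR2HSV)
# bed edges: points with z ~14
m=(abs(C[...,2]-14)<3.5);m[260:]=0;m[:,:230]=0;m[:,450:]=0
print(hsv[220,320],hsv[300,250])
m&=(hsv[...,2]>hsv[300,250,2]+15)
k=max(cv2.findContours(m.astype(np.uint8),0,1)[0],key=cv2.contourArea)
# left, right edges by row
L=[];Rr=[]
for r in range(100,222,4):
    xs=np.where(m[r])[0];xs=xs[(xs>235)&(xs<410)]
    L.append(v.plane(xs.min(),r,14));Rr.append(v.plane(xs.max(),r,14))
L=np.array(L);Rr=np.array(Rr)
for n,A in(('L',L),('R',Rr)):
    p=np.polyfit(A[:,0],A[:,1],1);print(n,'yaw',np.degrees(np.arctan(p[0])),'y at 480',np.polyval(p,480))
F=[]
for c in range(275,365,5):
    ys=np.where(m[:,c])[0];F.append(v.plane(c,ys.max(),14))
F=np.array(F);p=np.polyfit(F[:,1],F[:,0],1);print('front yaw',-np.degrees(np.arctan(p[0])),'x at y=40',np.polyval(p,40))
# shaker top points
T=C[(C[...,2]>99)&(C[...,2]<109)];T=T[(abs(T[:,0]-482)<30)&(abs(T[:,1]-40)<30)];print('shaker top',len(T),T.mean(0),cv2.minEnclosingCircle(T[:,:2].astype(np.float32)))
```

```text
[439.8  47.8 379.4] [-3.141e+00  1.000e-03 -1.530e-01]
[ 18   7 187] [ 39  12 155]
L yaw -9.105393458395065 y at 480 100.61349258917399
R yaw -6.690068252465974 y at 480 -9.476924846353171
front yaw -9.360444280244343 x at y=40 414.1248605109535
shaker top 1367 [483.2032636   41.00597628 101.51159272] ((482.5933837890625, 41.03587341308594), 14.023694038391113)
```

View pics/w2z.png

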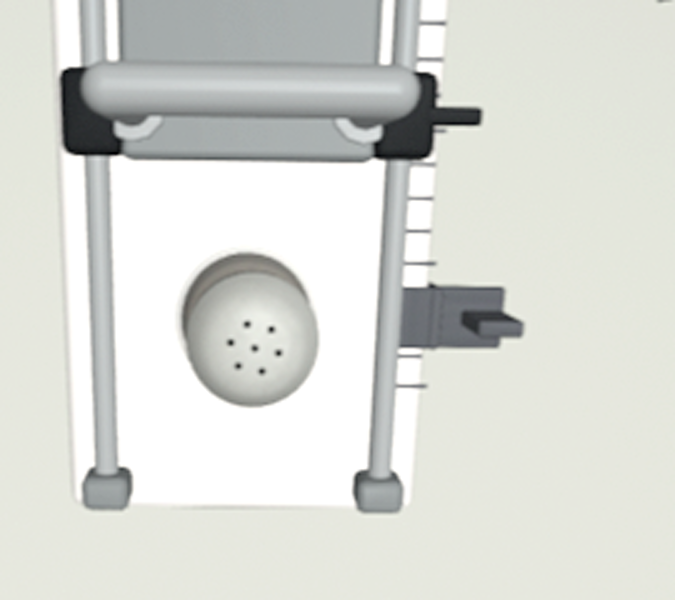

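Zoomed view: pointer tip at (478,117) and fin top at (500,327) in zoom pixels, i.e. (411,77) and (420,161) in the image.

Run:
```python
from h import *
v=V('w2');C=v.cloud()
O=np.array([572.7,26.5,0]);R=Rn.from_euler('z',-9.2,degrees=True).as_matrix()
cl=lambda p:(R.T@(np.array(p)-O)).round(1)
print('ptr',cl(v.plane(411,76.8,34)),C[77,409],'fin',cl(v.plane(420,160.8,40)),cl(v.plane(427,160.8,40)))
v2=V('top0')
P=v.cloud().reshape(-1,3);c=(P-O)@R
q=c[(c[:,2]>34)&(c[:,2]<48)&(c[:,1]<-62)&(c[:,1]>-90)&(c[:,0]<-60)&(c[:,0]>-120)];print('fin pts',len(q),np.percentile(q,[2,25,50,75,98],axis=0).round(1).tolist())
q=c[(c[:,2]>85)&(c[:,2]<105)&(abs(c[:,1])<25)&(abs(c[:,0]+30)<20)];print('bar',len(q),np.percentile(q,[2,50,98],axis=0).round(1).tolist())
q=c[(c[:,2]>28)&(c[:,2]<38)&(c[:,1]<-60)&(c[:,1]>-72)&(abs(c[:,0]+32)<15)];print('ptr',len(q),np.percentile(q,[2,50,98],axis=0).round(1).tolist())
print('shaker',cl([482.6,41,0]))
shift([482.6,41,380],[482.6,41,217],yaw=np.radians(-9.2))
```

```text
ptr [-34.2 -65.4  34. ] [528.56311309 -30.86748251  35.28690793] fin [-93.6 -76.4  40. ] [-93.6 -81.7  40. ]
fin pts 136 [[-96.5, -82.6, 35.8], [-95.2, -79.7, 39.0], [-93.8, -76.0, 39.9], [-92.4, -72.3, 40.5], [-91.8, -69.4, 41.1]]
bar 1886 [[-37.9, -24.0, 91.1], [-32.5, 0.1, 95.1], [-26.6, 24.0, 97.2]]
ptr 65 [[-36.4, -66.0, 33.1], [-34.3, -63.0, 34.6], [-31.7, -60.1, 36.0]]
shaker [-91.3  -0.1   0. ]
shift [43.4  0.2 -0.6]
shift [ 43.5   0.2 162.4]
turn 0.5
pose [439.8  47.8 379.4] [-3.141e+00  1.000e-03 -1.530e-01] t 1.8667 w 85.26989888303505 F [-0.2 -1.2  0.7]
```

```bash
python3 -m jog '[43,0,0,0.5,85, 43,0,40,0.5,85, 43,0,80,0.5,85, 43,0,80,0.5,85, 43,0,80,0.5,85, 43,0,80,0.5,85]'
python3 - <<'E'
from h import *
shift([482.6,41,217],yaw=np.radians(-9.2))
E
```

```text
clock: 2.37
eef_pos: [482.7, 37.7, 301.0]
tool_rot: [3.141, -0.001, -0.169]
force: [-0.3, 0.2, 0.3]
width: 85.2
shift [-0.7 -3.2 84. ]
turn -0.5
pose [482.7  37.7 301. ] [ 3.141e+00 -1.000e-03 -1.690e-01] t 2.3667 w 85.23829351643005 F [-0.3  0.2  0.3]
```

```bash
python3 -m jog '[-0.5,-3,25,-0.5,85, -0.5,-3,50,-0.5,85, -0.5,-3,70,-0.5,85, -0.5,-3,83,-0.5,80, -0.5,-3,83,-0.5,70, -0.5,-3,83,-0.5,60, -0.5,-3,83,-0.5,54, -0.5,-3,83,-0.5,52, -0.5,-3,83,-0.5,50, -0.5,-3,83,-0.5,50]'
python3 - <<'E'
from h import *
shift([482.6,41,217],yaw=np.radians(-9.2))
snap('wrist','w3')
E
```

```text
clock: 3.2
eef_pos: [482.8, 41.9, 217.7]
tool_rot: [-3.141, -0.002, -0.158]
force: [-0.5, -0.8, 0.1]
width: 50.0
shift [-0.   1.   0.7]
turn 0.1
pose [482.8  41.9 217.7] [-3.141e+00 -2.000e-03 -1.580e-01] t 3.2 w 49.98610137103627 F [-0.5 -0.8  0.1]
```

View pics/w3.png

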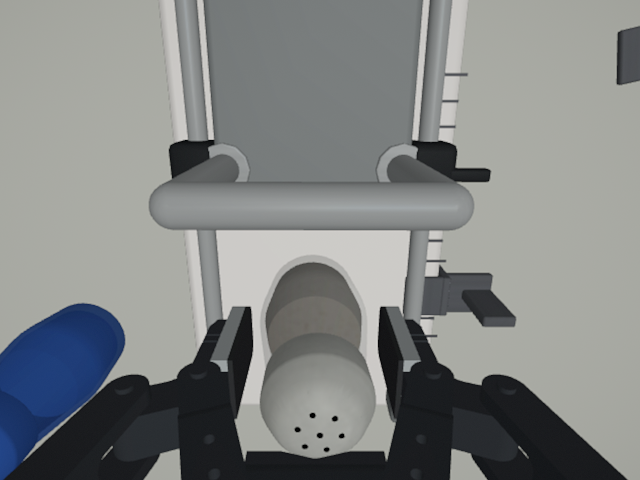

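The shaker (centre column about 317) sits between the pads (inner faces about 250 and 380), centred. Close in small steps.

```bash
python3 -m jog '[0,0,0,0,47, 0,0,0,0,45, 0,0,0,0,44, 0,0,0,0,43, 0,0,0,0,43, 0,0,0,0,43]'; python3 -m jog '[0,0,0,0,42, 0,0,0,0,42, 0,0,0,0,41, 0,0,0,0,41, 0,0,0,0,41]'
```

```text
clock: 3.75
eef_pos: [482.5, 42.0, 216.7]
tool_rot: [-3.142, 0.0, -0.158]
force: [-0.6, -0.3, 0.8]
width: 42.9
clock: 4.17
eef_pos: [482.5, 42.1, 216.9]
tool_rot: [-3.141, -0.0, -0.158]
force: [0.4, 1.6, 2.8]
width: 41.3
```

```bash
python3 -m jog '[0,0,0,0,40, 0,0,0,0,40, 0,0,0,0,40]'; python3 -m jog '[0,0,0,0,39, 0,0,0,0,39, 0,0,0,0,39]';  python3 - <<'E'
from h import *
snap('wrist','w4')
E
```

```text
clock: 4.42
eef_pos: [482.6, 42.2, 217.0]
tool_rot: [-3.141, -0.001, -0.158]
force: [-0.3, 1.7, 4.8]
width: 40.0
clock: 4.67
eef_pos: [482.6, 42.1, 217.1]
tool_rot: [-3.141, -0.001, -0.158]
force: [-0.6, 1.8, 7.8]
width: 39.5
```

View pics/w4.png

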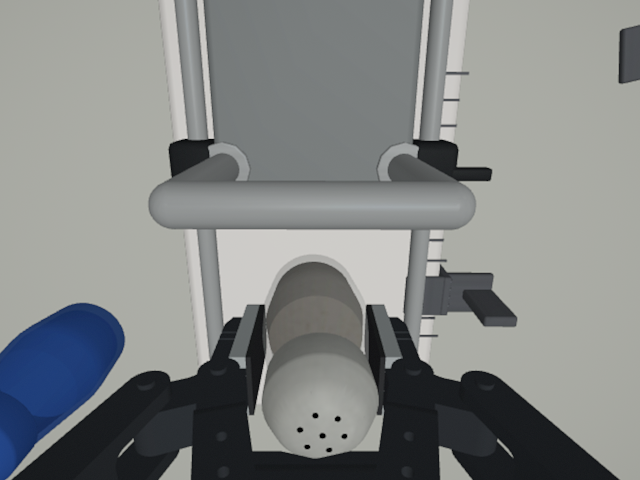

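Pads touch both sides of the shaker now, and the upward reaction shows contact. Small test lift.

```bash
python3 -m jog '[0,0,-3,0,39, 0,0,-7,0,39, 0,0,-12,0,39, 0,0,-16,0,39, 0,0,-16,0,39, 0,0,-16,0,39]';  python3 - <<'E'
from h import *
snap('wrist','w5');snap('side','s5')
im=cv2.imread('pics/s5.png');cv2.imwrite('pics/s5z.png',cv2.resize(cv2.convertScaleAbs(im[170:310,220:440],alpha=1.5),None,fx=3,fy=3,interpolation=cv2.INTER_CUBIC))
shift([482.6,41,217])
E
```

```text
clock: 5.22
eef_pos: [482.6, 41.8, 233.0]
tool_rot: [-3.142, -0.001, -0.158]
force: [-0.1, 0.5, -2.0]
width: 39.9
shift [ 0.3  0.8 15.7]
pose [482.4  41.9 232.7] [ 3.141  0.    -0.158] t 5.3167 w 39.556704196542846 F [ 0.6 -0.8 -1.5]
```

View pics/w5.png

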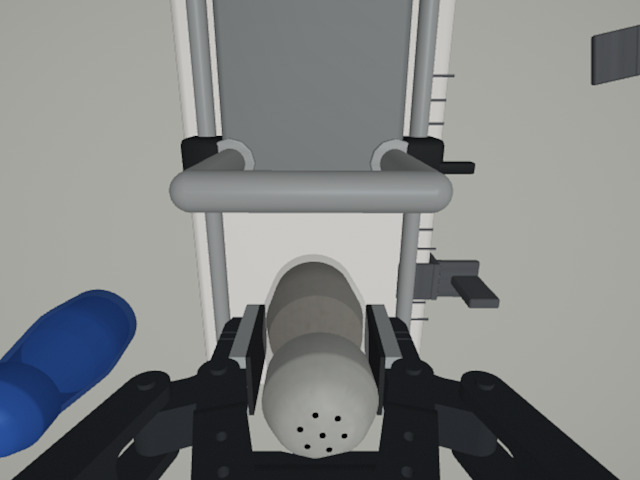

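View pics/s5z.png

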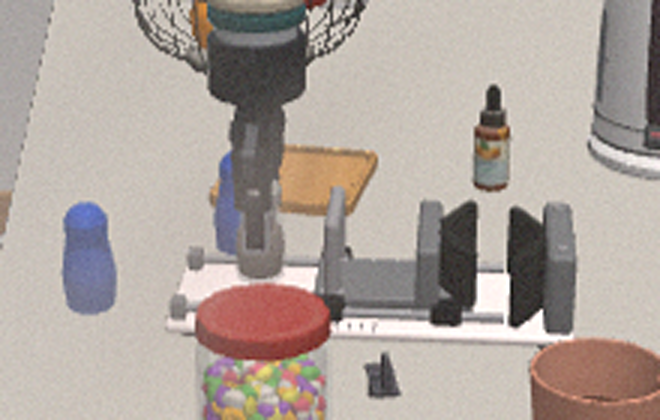

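Lifted and steady in the grip (the force shows about 1.5–2 N of weight). I raise it above the blue look-alike and carry it to over the tray.

```bash
python3 -m jog '[0,0,-15,0,39, 0,0,-35,0,39, 0,0,-60,0,39, 0,0,-80,0,39, 0,-10,-90,0,39, 0,-30,-90,0,39, 1,-55,-90,0,39, 1,-80,-90,0,39, 1,-105,-90,0,39, 2,-130,-90,0,39, 2,-155,-90,0,39, 2,-180,-90,0,39, 3,-205,-90,0,39, 3,-230,-90,0,39, 3,-250,-90,0,39, 3,-263,-90,0,39, 3,-270,-90,0,39, 3,-272,-90,0,39, 3,-272,-90,0,39, 3,-272,-90,0,39]';  python3 - <<'E'
from h import *
snap('wrist','w6')
v=V('w6');C=v.cloud()
hsv=cv2.cvtColor(v.im,cv2.COLOR_BGR2HSV);m=((hsv[...,0]>8)&(hsv[...,0]<20)&(hsv[...,1]>90)&(abs(C[...,2]-8)<8)).astype(np.uint8)
P=C[m>0];print(len(P));print(cv2.minAreaRect(P[:,:2].astype(np.float32)))
shift([528.5,310,0])
E
```

```text
clock: 6.98
eef_pos: [528.4, 308.5, 322.6]
tool_rot: [3.14, 0.0, -0.16]
force: [0.5, -0.2, -1.0]
width: 39.5
30272
((528.2040405273438, 311.5014343261719), (143.02719116210938, 133.67715454101562), 72.76700592041016)
shift [-2.000e-01 -2.100e+00  3.227e+02]
pose [528.5 308.4 322.7] [ 3.14  0.   -0.16] t 7.0333 w 39.10450836056221 F [ 0.2 -0.8 -0.6]
```

View pics/w6.png

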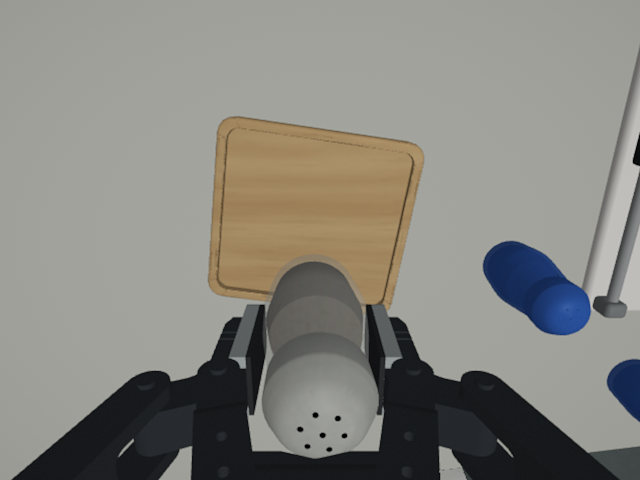

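Shaker is unshifted in the grip; two tray measurements agree on (528.3, 311). Lowering.

```bash
python3 -m jog '[0,-2.5,20,0,39, 0,-2.5,45,0,39, 0,-2.5,70,0,39, 0,-2.5,90,0,39, 0,-2.5,102,0,39, 0,-2.5,107,0,39, 0,-2.5,110,0,39, 0,-2.5,111,0,39, 0,-2.5,111,0,39]'; python3 -m jog '[0,0,1,0,39, 0,0,1,0,39]'; python3 -m jog '[0,0,1,0,39, 0,0,1,0,39]'
```

```text
clock: 7.78
eef_pos: [529.2, 312.5, 212.6]
tool_rot: [-3.141, -0.001, -0.158]
force: [-0.0, -0.9, -0.6]
width: 39.8
clock: 7.95
eef_pos: [529.0, 312.7, 211.6]
tool_rot: [-3.141, -0.001, -0.158]
force: [0.4, 0.1, -0.7]
width: 39.5
clock: 8.12
eef_pos: [528.7, 312.6, 210.0]
tool_rot: [-3.141, -0.0, -0.158]
force: [0.3, 0.5, -0.4]
width: 39.6
```

```bash
python3 -m jog '[0,0,1,0,39, 0,0,1,0,39]'; python3 -m jog '[0,0,0.5,0,39, 0,0,0.5,0,39]'
```

```text
clock: 8.28
eef_pos: [528.8, 312.6, 209.2]
tool_rot: [-3.141, -0.0, -0.158]
force: [-1.1, -0.3, 2.1]
width: 39.2
clock: 8.45
eef_pos: [528.8, 312.6, 209.2]
tool_rot: [-3.141, -0.001, -0.158]
force: [-1.6, -0.6, 6.9]
width: 39.7
```

Contact (+7 N). Open and look before retreating.

```bash
python3 -m jog '[0,0,0,0,41, 0,0,0,0,43, 0,0,0,0,46, 0,0,0,0,50, 0,0,0,0,55, 0,0,0,0,60, 0,0,0,0,60]';  python3 - <<'E'
from h import *
snap('wrist','w7')
E
```

```text
clock: 9.03
eef_pos: [528.7, 312.5, 208.1]
tool_rot: [3.141, 0.0, -0.158]
force: [-1.0, 0.5, 0.1]
width: 60.2
```

View pics/w7.png

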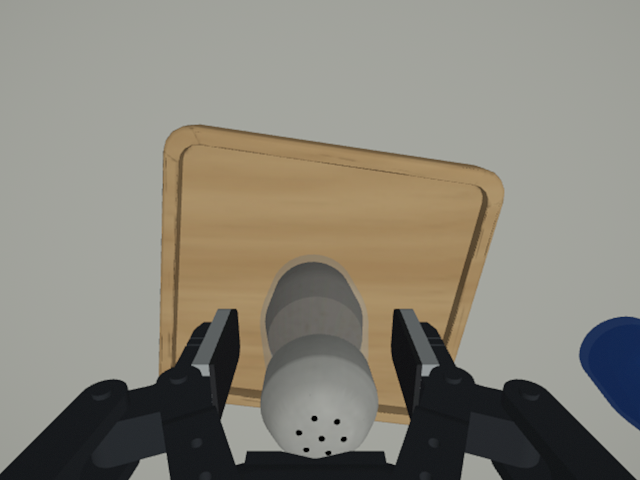

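Released: shaker stands upright, pads clear at (238) and (392). Retreat upward, then plan the handle.

```bash
python3 -m jog '[0,0,-15,0,62, 0,0,-45,0,62, 0,0,-80,0,62, 0,0,-115,0,62, 0,0,-115,0,62, 0,0,-115,0,62]';  python3 - <<'E'
from h import *
snap('top','t8');snap('side','s8')
print(np.round(read_state()['qpos'],2))
v=V('t8');C=v.cloud()
O=np.array([572.7,26.5,0]);R=Rn.from_euler('z',-9.2,degrees=True).as_matrix()
w=O+R@[-32,0,0];print(w)
shift([w[0],w[1],323],yaw=np.radians(80.8))
im=cv2.imread('pics/s8.png');cv2.imwrite('pics/s8z.png',cv2.resize(cv2.convertScaleAbs(im[170:310,220:440],alpha=1.5),None,fx=3,fy=3,interpolation=cv2.INTER_CUBIC))
E
```

```text
clock: 9.58
eef_pos: [529.4, 312.9, 325.6]
tool_rot: [-3.138, -0.004, -0.158]
force: [0.3, -0.1, -0.4]
width: 62.2
[-0.66  0.68  0.12  1.7  -0.11  0.77 -2.21]
[541.11163952  31.61619801   0.        ]
shift [ 5.690e+01  2.752e+02 -2.000e-01]
turn -89.9
pose [528.2 312.4 322.7] [ 3.141e+00  1.000e-03 -1.580e-01] t 9.6833 w 61.88115511912471 F [-0.2 -0.3 -0.2]
```

View pics/s8z.png

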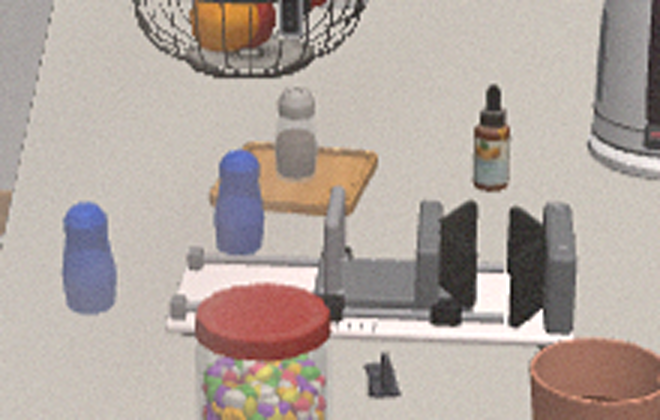

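View pics/t8.png

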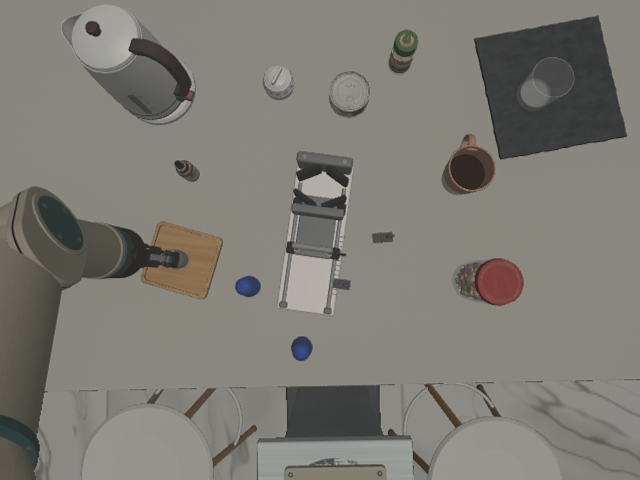

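Shaker stands upright in the tray (side zoom (296,135)); blue ones are untouched. Next I turn +90° (keeps joint 7 in range and puts the camera on the pointer's side) and move over the handle.

```bash
python3 -m jog '[5,23,0,7,62, 10,46,0,14,62, 15,70,0,21,62, 20,94,0,28,62, 24,118,0,35,62, 29,142,0,42,62, 34,166,0,49,62, 39,190,0,56,62, 44,214,0,63,62, 49,238,0,70,62, 53,255,0,77,62, 56,270,0,84,62, 57,275,0,90,62, 57,275,0,90,62, 57,275,0,90,62, 57,275,0,90,62, 57,275,0,90,62]';  python3 - <<'E'
from h import *
print(np.round(read_state()['qpos'],2))
shift([541.1,31.6,245],yaw=np.radians(-99.2))
snap('wrist','w9')
v=V('w9');C=v.cloud()
O=np.array([572.7,26.5,0]);R=Rn.from_euler('z',-9.2,degrees=True).as_matrix();c=(C.reshape(-1,3)-O)@R
q=c[(c[:,2]>85)&(c[:,2]<105)&(abs(c[:,1])<30)&(abs(c[:,0]+30)<20)];print('bar',len(q),np.percentile(q,[2,50,98],axis=0).round(1).tolist())
q=c[(c[:,2]>34)&(c[:,2]<48)&(c[:,1]<-62)&(c[:,1]>-90)&(c[:,0]<-60)&(c[:,0]>-120)];print('fin pts',len(q),np.percentile(q,[2,50,98],axis=0).round(1).tolist())
q=c[(c[:,2]>28)&(c[:,2]<38)&(c[:,1]<-60)&(c[:,1]>-72)&(abs(c[:,0]+32)<15)];print('ptr',len(q),np.percentile(q,[2,50,98],axis=0).round(1).tolist())
E
```

```text
clock: 11.1
eef_pos: [541.5, 33.0, 322.6]
tool_rot: [3.14, 0.0, -1.726]
force: [0.2, 0.1, -0.2]
width: 62.1
[-0.48  0.65  0.57  1.91 -0.51  0.73 -2.9 ]
shift [ 1.4  0.1 77.6]
turn 0.3
pose [541.5  33.  322.6] [ 3.14   0.    -1.726] t 11.1 w 62.128887711650655 F [ 0.2  0.1 -0.2]
bar 2318 [[-37.9, -28.9, 91.1], [-32.2, -1.7, 95.2], [-26.4, 28.6, 96.9]]
fin pts 243 [[-96.7, -82.4, 34.7], [-93.6, -76.1, 39.8], [-91.7, -69.2, 41.3]]
ptr 79 [[-36.3, -65.5, 32.7], [-33.8, -62.6, 34.5], [-31.9, -60.1, 35.5]]
```

View pics/w9.png

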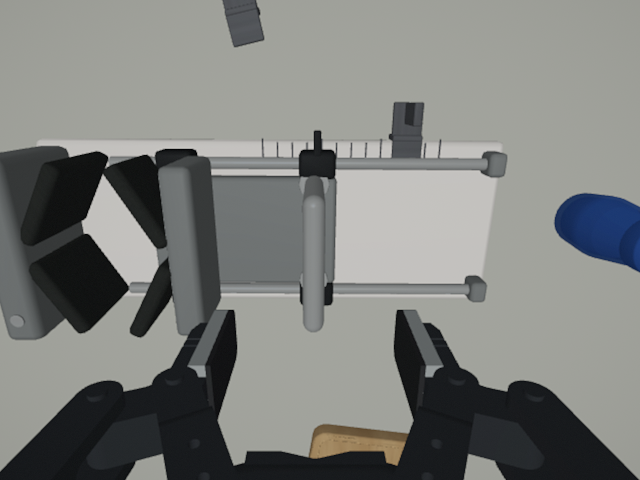

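The bar is centred between the fingers (column about 313). Joint 7 is at -2.90, close to its -2.94 limit, so I try the pull path in the air first.

```bash
python3 -m jog '[0,25,0,0,62, 0,45,30,0,62, 0,62,50,0,62, 0,62,75,0,62, 0,62,75,0,62, 0,62,75,0,62]';  python3 - <<'E'
from h import *
print(np.round(read_state()['qpos'],2))
shift([541.1,31.6,323],[541.1,31.6,245],yaw=np.radians(-99.2))
E
```

```text
clock: 11.65
eef_pos: [480.5, 41.9, 248.0]
tool_rot: [3.14, -0.0, -1.728]
force: [0.4, 0.5, 0.7]
width: 61.8
[-0.43  0.7   0.42  2.12 -0.65  0.45 -2.79]
shift [  0.6 -61.4 -75.1]
shift [  0.6 -61.5   2.9]
turn 0.2
pose [480.5  41.9 248. ] [ 3.14  -0.    -1.728] t 11.65 w 61.848069151324445 F [0.4 0.5 0.7]
```

Path is feasible (joint 7 moves to -2.79). Go back over the bar and descend.

```bash
python3 -m jog '[0,0,-35,0,62, 0,0,-70,0,62, 0,-25,-75,0,62, 0,-50,-75,0,62, 0.5,-61.5,-75,0,62, 0.5,-61.5,-75,0,62, 0.5,-61.5,-45,0,62, 0.5,-61.5,-20,0,62, 0.5,-61.5,2,0,62, 0.5,-61.5,3,0,62, 0.5,-61.5,3,0,62]';  python3 - <<'E'
from h import *
print(np.round(read_state()['qpos'],2))
shift([541.1,31.6,245],yaw=np.radians(-99.2))
snap('wrist','w10')
E
```

```text
clock: 12.57
eef_pos: [540.7, 31.5, 245.5]
tool_rot: [3.14, -0.0, -1.729]
force: [-0.3, -0.1, -0.4]
width: 62.1
[-0.42  0.77  0.48  1.96 -0.64  0.57 -2.79]
shift [-0.2 -0.4  0.5]
turn 0.1
pose [540.7  31.5 245.5] [ 3.14  -0.    -1.729] t 12.5667 w 62.10045743603435 F [-0.3 -0.1 -0.4]
```

View pics/w10.png

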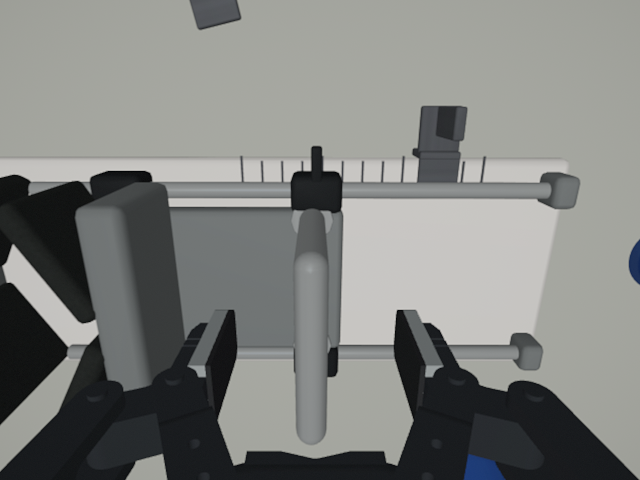

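Bar lies midway between the pads. Close on it.

```bash
python3 -m jog '[0,0,0,0,40, 0,0,0,0,20, 0,0,0,0,0, 0,0,0,0,0, 0,0,0,0,0, 0,0,0,0,0, 0,0,0,0,0]';  python3 - <<'E'
from h import *
shift([541.1,31.6,245])
E
```

```text
clock: 13.2
eef_pos: [541.7, 31.5, 246.2]
tool_rot: [-3.14, 0.001, -1.729]
force: [-0.0, 0.3, 6.8]
width: 9.8
shift [0.  0.6 1.2]
pose [541.7  31.5 246.2] [-3.140e+00  1.000e-03 -1.729e+00] t 13.2 w 9.7795179333882 F [-0.   0.3  6.8]
```

```bash
python3 -m jog '[0,4,0,0,0, 0,10,0,0,0, 0,17,0,0,0, 0,25,0,0,0, 0,33,0,0,0, 0,41,0,0,0, 0,48,0,0,0, 0,54,0,0,0, 0,58,0,0,0, 0,59.5,0,0,0, 0,59.5,0,0,0, 0,59.5,0,0,0]';  cat > chk.py <<'E'
from h import *
import sys
t=sys.argv[1]
snap('wrist',t);snap('top',t+'t')
shift([541.1,31.6,245])
v=V(t);C=v.cloud()
O=np.array([572.7,26.5,0]);R=Rn.from_euler('z',-9.2,degrees=True).as_matrix();c=(C.reshape(-1,3)-O)@R
q=c[(c[:,2]>36)&(c[:,2]<46)&(c[:,1]<-69)&(c[:,1]>-90)&(c[:,0]<-60)&(c[:,0]>-120)];print('fin pts',len(q),np.percentile(q,[2,50,98],axis=0).round(1).tolist())
q=c[(c[:,2]>29)&(c[:,2]<37)&(c[:,1]<-60)&(c[:,1]>-67.5)&(c[:,0]<-50)&(c[:,0]>-115)];print('ptr',len(q),np.percentile(q,[2,50,98],axis=0).round(1).tolist())
im=v.im;cv2.imwrite(f'pics/{t}z.png',cv2.resize(cv2.convertScaleAbs(im[60:260,200:460],alpha=1.6),None,fx=3,fy=3,interpolation=cv2.INTER_CUBIC))
E
python3 chk.py w11
```

```text
clock: 14.2
eef_pos: [484.8, 40.8, 246.2]
tool_rot: [-3.134, 0.0, -1.729]
force: [6.8, 1.0, 2.9]
width: 10.1
shift [  0.2 -57.    1.6]
pose [484.9  40.8 246.2] [-3.134  0.    -1.729] t 14.3 w 9.896433904075344 F [6.5 0.5 2.2]
fin pts 398 [[-96.7, -82.5, 38.3], [-94.2, -76.2, 40.0], [-91.8, -69.3, 41.3]]
ptr 155 [[-92.9, -65.9, 31.7], [-90.6, -63.1, 34.5], [-88.4, -60.1, 35.7]]
```

View pics/w11z.png

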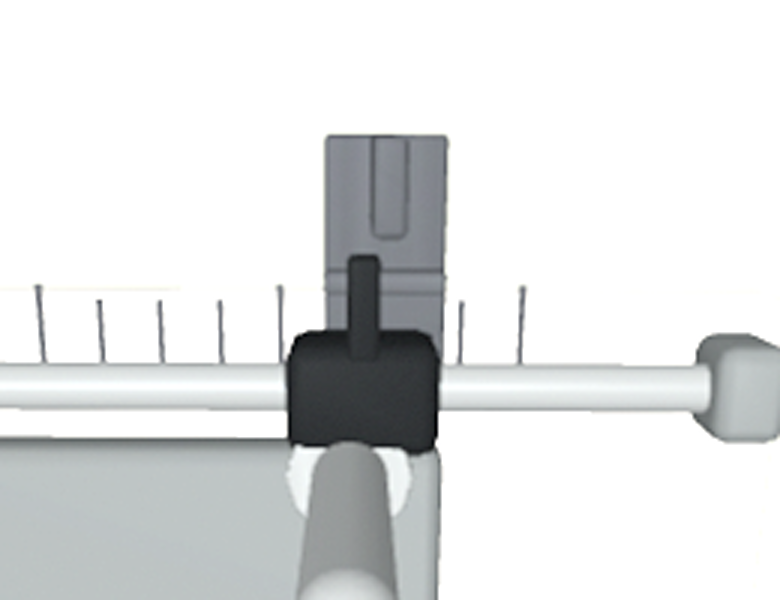

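View pics/w11t.png

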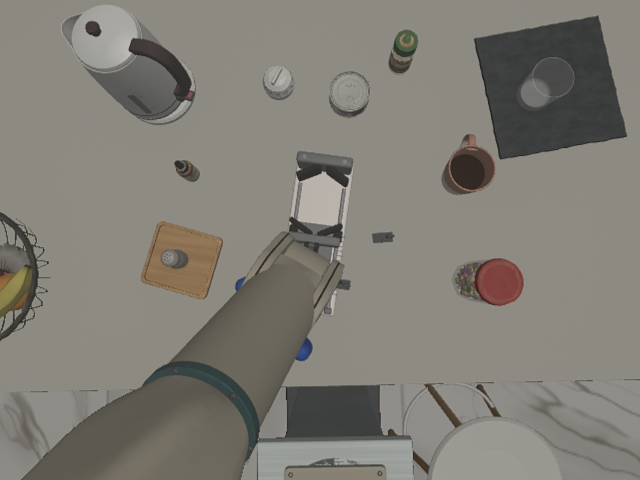

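Pointer (column 363) is short of the fin's middle (390), about 3.6 mm by depth; the shaker stands in the tray (172,259). Pull 4 mm more.

```bash
python3 -m jog '[0,2,0,0,0, 0,4,0,0,0, 0,4,0,0,0, 0,4,0,0,0, 0,4,0,0,0, 0,4,0,0,0]'; python3 chk.py w12
```

```text
clock: 14.8
eef_pos: [481.1, 41.4, 246.2]
tool_rot: [-3.133, 0.0, -1.729]
force: [8.0, 0.6, 1.4]
width: 10.0
shift [  0.2 -60.8   1.7]
pose [481.1  41.4 246.2] [-3.133  0.    -1.729] t 14.9 w 9.589174650862025 F [6.7 0.1 1.3]
fin pts 403 [[-96.7, -82.5, 38.6], [-94.2, -76.1, 39.9], [-92.0, -69.3, 41.2]]
ptr 159 [[-96.5, -65.9, 31.9], [-94.3, -63.1, 34.4], [-92.0, -60.1, 35.6]]
```

View pics/w12z.png

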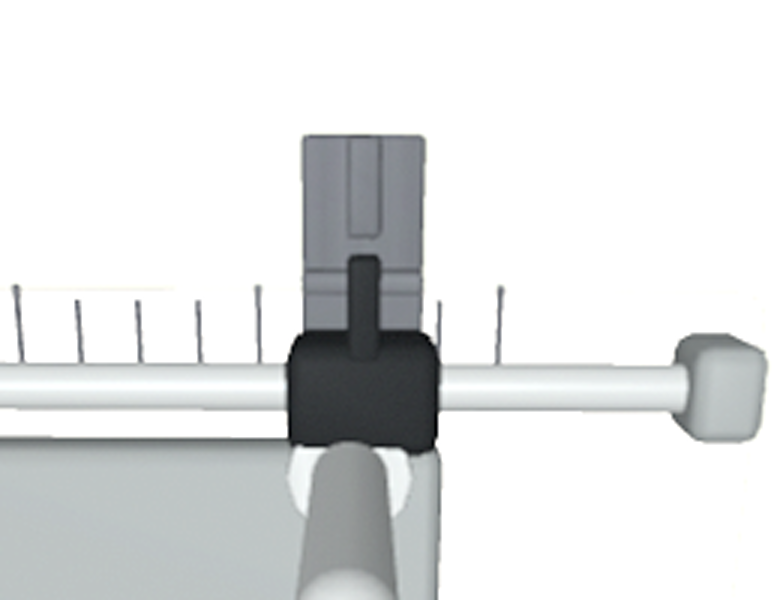

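View pics/w12t.png

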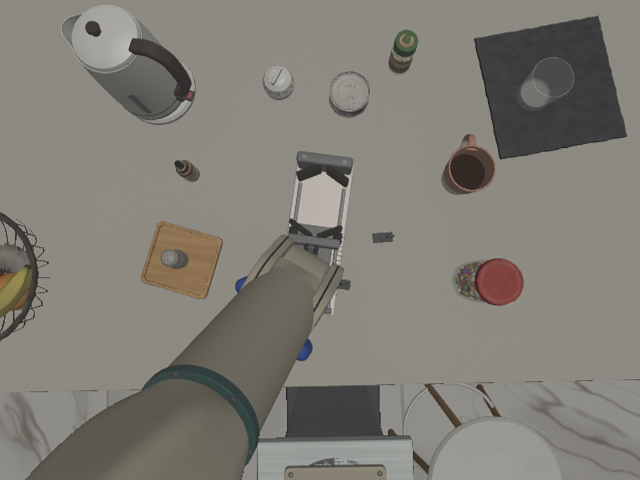

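Pointer and fin are in line (both at column about 364; depth: -94.3 against -94.2 mm). Handing in while holding.

Run:
```python
from h import *
print(finish_job())
```

```text
the job is handed in; nothing more can be done
None
```

The job is handed in, with the gripper still holding the clamp's jaw open at the mark; the interface gave no verdict.

- **Salt shaker:** I gripped it lightly, closing only to 39 mm instead of at full grip. I set it down near the centre of the tray and let go. The last top view shows it upright inside the rim.
- **Jaw:** I pinched the bar from above and pulled about 60 mm. After the first pull the pointer was 3.6 mm short of the fin, so I pulled 4 mm more. By the depth readings the pointer is now at -94.3 mm and the fin at -94.2 mm along the clamp. The wrist picture agrees.
- **Hold:** The last readings show a pull of about 7 to 8 N against the spring, with the jaw still and the fingers closed on the bar.
- **Everything else:** The cookie jar, dropper bottle, mug and loose clip look unmoved in the last top view. The blue look-alikes stood untouched after I set the shaker down, but the arm partly hid them in that last view. The clock was at about 14.9 s of the 45 s allowed.

**Unsure:** I could not measure the grip force on the shaker directly. The finger opening read 39.5 mm on the 44 mm glass and about 10 mm on the 12 mm bar, so that reading runs a little low. Joint 7 also came to -2.90 rad, close to its -2.94 limit, while I was over the handle. It was at -2.79 in the trial of the pull path, and I did not read it again during the pull itself.

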